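# Set the espresso cup on the drip tray, slide it home and start the brew

### The job

The capsule is already loaded: get an espresso going. Stand the small espresso cup upright in the middle of the round ring on the drip tray's grate, slide the tray flat along the counter, without lifting it, fully home into the foot of the coffee machine so that the cup is under the spout, and only then press the brew button on top of the machine right down and let it come up again. Set the cup down gently, don't tip it, and leave everything else on the counter where it is.

Things in the scene. Friction and masses are not known exactly. Their poses are not given: they have to be found in the camera images.
- cup: Small white ceramic espresso cup with one ear, 55 mm tall, 58 mm across the rim and 54 mm across the foot, wall 4 mm, about 0.14 kg. Origin: centre of its foot. z is up out of the mouth, +y points to the ear, which sticks out about 19 mm beyond the wall (to 48 mm from the axis). It can be gripped from above across the outside along its x axis.
- tray: The machine's drip tray: low, black plastic, flat steel bar grate as its top with a round steel ring (76 mm) in it. Lies flat on the counter and slides; 150 mm long (x), 110 wide (y), 24 high to the grate, about 0.35 kg. Origin: underside, below the ring's centre. It reaches from x = -90 mm (front) to +60 mm (rear edge, goes into the machine first). A grip tongue sticks out of its front along -x.
- tongue (a point): Middle of the tray's grip tongue, 110 mm in front (-x) of the tray's origin, 12 mm above the counter. The tongue is 36 mm wide (y), 24 mm high, reaches from x = -90 to -134 mm in the tray's frame and has a round end; it can be gripped from above across its width. Axes as the tray.
- machine: Black capsule coffee machine, fixed, 134 mm wide, 230 mm high. Origin: on the counter straight below the spout; +x from its open front to its back, z up. Fully home, the tray's origin and axes coincide with the machine's: its rear edge meets the column's face at x = +60 mm. The brew head overhangs the bay: front at x = -28 mm, underside 128 mm up, 118 mm wide. Tray front and tongue stay outside.
- spout (a point): The machine's coffee spout under the brew head: lower end of its outlets, 106 mm above the counter, straight above the machine's origin.
- brew (a joint): Travel of the brew button in m: 0 = up, 0.006 = fully down. It springs back by itself; fully down takes about 5 N.
- brew_top (a point): Centre of the top face of the round steel brew button (26 mm across, pressed straight down) on top of the machine's head, 20 mm behind (+x of the machine) the spout axis and 252 mm above the counter. Its round black collar, 42 mm across, ends 10 mm below the button's top.
- mug: Bystander: tall white ceramic mug with an ear, 100 mm tall, 82 mm across. Origin: centre of its foot.
- sugar_jar: Bystander: glass sugar jar with a steel cap, 68 mm across, 95 mm tall. Origin: centre of its foot.
- milk_jug: Bystander: steel milk jug with a wire handle, about 76 mm across, 85 mm tall. Origin: centre of its foot.
- saucer: Bystander: white saucer, 120 mm across, 16 mm high. Origin: centre of its foot.
- spoon: Bystander: steel teaspoon, 130 mm long, lying on the counter.
- bay (a point): Mouth of the tray's bay, on the counter 72 mm in front of the machine's origin, axes as the machine. The bay lies between two foot cheeks 30 mm high, 10 mm thick and 116 mm apart inside from x = -40 mm to the stop at +60 mm (machine's frame); forward of that they flare to about 131 mm apart at the mouth. The counter is the bay's floor, without a step.
Mind the look-alikes: they are no part of the job. What is shaped like the cup but pink is not meant.

How it is judged:
On the way, in this order (a step that is already met when the one before it is completed fails the run):
1. the tray is fully home in the machine with the cup standing on it under the spout (x of tray in the frame of machine above -0.006 m and y of tray in the frame of machine between -0.006 and 0.006 m and angle between the x axis of tray and the x axis of machine, either way round below 0.06 rad and horizontal distance between cup and spout below 0.018 m and angle between cup's own z axis and vertical below 0.1 rad and height (world z) of cup between 0.018 and 0.03 m), for 0.2 s.
2. then the brew button is pressed right down (value of joint brew above 0.0045 m), for 0.05 s.
At the end, for the whole second after the job is handed in: The tray lies flat in the machine's bay within 6 mm of fully home and of the bay's middle and within 3.4 degrees of straight; the cup stands upright on the grate with its middle within 18 mm of the spout's axis; the button has come up again (under 2 mm down); cup and tray are at rest (all of step 1 and angle between tray's own z axis and vertical below 0.05 rad and linear speed of each of cup, tray below 0.02 m/s and value of joint brew below 0.002 m); the robot touches nothing.
It fails at once if the tray is lifted off the counter by more than 10 mm, or tilted by more than 0.12 rad (height (world z) of tray above 0.01 m or angle between tray's own z axis and vertical above 0.12 rad).
It fails at once if the cup is tipped by more than 0.5 rad (angle between cup's own z axis and vertical above 0.5 rad).
It fails at once if the cup is dropped or slammed onto the tray (faster than 0.6 m/s close above it) (horizontal distance between cup and tray below 0.08 m and height (world z) of cup below 0.07 m and linear speed of cup above 0.6 m/s).
It fails at once if the brew button is pressed while the cup is not under the spout on the tray (value of joint brew above 0.004 m and (horizontal distance between cup and spout above 0.022 m or height (world z) of cup below 0.018 m or x of tray in the frame of machine below -0.01 m)).
It fails at once if a bystander (mug, sugar jar, milk jug, saucer, spoon) is moved by more than 30 mm (distance of any of mug, sugar_jar, milk_jug, saucer, spoon from where it was at the start of the episode above 0.03 m).
It also fails if it takes over 72 s, if anything falls off the work surface, if the arm or the gripper's body presses on something with over 40 N, if the wrist force passes 120 N, or if a joint passes its speed limit or range.

### The arm

A 6-joint arm with a two-finger parallel gripper is mounted at the origin on the work surface. World frame = base frame: x ahead of the robot, y to its left, z up, the work surface at z = 0. Lengths are in m, angles in rad, forces in N, time in s.
With the tool pointing down it reaches from about 0.325 to 0.85 m from the base axis. Payload 4.4 kg.
Tool frame: the origin (TCP) lies at the very end of the fingers, on their centre line; the grasp point (between the pads) lies r.pinch_z behind it (r.pinch_z is the distance from the TCP to the grasp point, in m); z points along the fingers, y is the direction in which the jaws open and shut (so a half turn about z gives the same grasp; the last joint's range is limited). The gripper opens to 94 mm and grips with 3 to 60 N. Pads are 16 mm wide; open, the fingers measure 119 mm over their backs; the gripper's body (75 mm by 177 mm) begins 78 mm behind the grasp point.
Start: joints at [1.042, 0.207, 1.542, -0, 1.393, -0.15], TCP at [0.212, 0.534, 0.205] pointing down, gripper open.
Joint ranges: [-2.73, 2.73], [-0.86, 2.22], [0.23, 2.46], [-1.11, 4.25], [0.08, 2.63], [-2.82, 2.82]. Speed limits (rad/s): [2.79, 2.79, 3.14, 3.14, 3.14, 3.14].

### API

Orientations are given as a rotation vector (axis times angle).
In Python, from plant import r gives the robot as it stands.
- The arm moves only by the shell command python3 -m creep 'ROWS' [FORCE]. ROWS is JSON, a list of rows, each a list of 7 numbers: the finger opening in cm, from 0 to 9.4, then the shift along the tool's x, y, z in cm, then the turn, a rotation vector about the tool's x, y, z in rad. A call has 1 to 12 rows; each row is the pose to reach, as a shift and turn from the pose commanded when the call began, along the tool's axes at that moment; what a row does not reach only later rows make up. A row lasts 1/12 s, in which the tool goes at most 41.7 mm and 7.16 degrees, less where a joint would pass 70% of its speed; a pose out of reach is approached as far as the arm can. A call with a gripper value outside its range is refused whole. The fingers move at their own pace and stop on an object; FORCE is the grip in N (left out, the last holds). Time passes only in rows, so rows that repeat a pose let the fingers close. It gives the time, the measured TCP pose, the force and the opening at its end, in the units of the state.
- r.get_state(): the state, without advancing time (a new reading comes with each control period).
- r.get_image(name): name is "scene" or "top"; returns (picture, depth): 384x512x3 uint8, blue, green, red; 384x512 float32, m along the optical axis (not along the pixel's ray), 0 where there is no reading.
- r.camera_model(name): a dict with "vfov" (degrees; the focal length in pixels is half the picture's height over the tangent of half this angle, whatever the lens; pixels are square), "cx", "cy" (the principal point, pixels), "extrinsics" (4x4, takes a point from world to camera coordinates). Camera axes: x right, y up, looking along -z (the intrinsics and any distortion apply to the point x, -y, -z); pixel columns grow to the right and rows downward; lengths in m; the calibration is good to about 2 mm. A picture is of the moment at which its call begins. camera_model takes no time and is no camera call.
- r.close_job(): hands the job in, once; it reports no verdict.
Trained networks look in the newest picture that a camera, given by its name, has taken for a name from the list of things; names that differ only in an ending like _2 or _b are one class to them, and where a whole thing is asked for, a point or a joint stands for the part that bears it (a point fixed in the world has none). Each returns a list of dicts, best first, with "conf" (0 to 1); they miss things now and then, are a little off and sometimes report something else, mostly with a low value. They report only what shows in the picture. A call takes as long as a camera call. They do not tell look-alikes from the thing itself.
- r.spot_in(camera, query): "location" ([x, y, z] in m, in the coordinates of the camera as it stood for that picture, good to about 4 mm: the middle of the surface that is visible of it).
- r.spot_point(camera, query): "location" ([x, y, z] in m, in the coordinates of the camera as it stood for that picture, good to about 4 mm: a listed point, or the origin of a listed thing).
The state is a dict: "time_s": time; "qpos": joint angles; "joint_vel": joint speeds; "joint_efforts": joint torques, N m; "ee_pos": TCP position; "orientation": TCP orientation; "force": force on the tool from outside, world axes, zero at the start; "ft_torque": the same for the moment, N m; "opening": opening from 0.0 (shut) to 1.0 (fully open).
Only numpy, scipy, OpenCV 4.12 (cv2) and the standard library are available. Lean on these libraries where they do the work, as an engineer would, in place of code of your own. Each camera call takes 0.05 s, during which the arm holds its last target. There are 200 camera calls.

## Working session

There is one attempt and no reset: what is moved stays moved. The work goes in short steps, Python scripts to look and compute and a shell command to move; the robot and the scene stay as the last step left them, time stands still between calls to the robot, and variables do not carry over. Pictures are saved under pics/ and viewed, about 8 in all and at most 12, crops included, and the job is handed in when it is done.

```bash
ls; mkdir -p pics
cat > h.py <<'E'
import numpy as np, cv2
from scipy.spatial.transform import Rotation as R
from plant import r
def cam2w(n,p):
    E=np.array(r.camera_model(n)["extrinsics"]); return (np.linalg.inv(E)@np.r_[p,1])[:3]
def pix(n,w):
    m=r.camera_model(n);E=np.array(m["extrinsics"]);p=(E@np.r_[w,1])[:3]
    f=192/np.tan(np.radians(m["vfov"])/2);return np.round([m["cx"]+f*p[0]/-p[2],m["cy"]-f*p[1]/-p[2]],0)
def unproj(n,u,v,d):
    m=r.camera_model(n);f=192/np.tan(np.radians(m["vfov"])/2)
    return cam2w(n,[(u-m["cx"])/f*d,-(v-m["cy"])/f*d,-d])
def tool():
    s=r.get_state();return np.array(s["ee_pos"]),R.from_rotvec(s["orientation"])
E
python3 - <<'E'
from h import *
s=r.get_state();print(s,r.pinch_z)
for n in("scene","top"):
    m=r.camera_model(n);print({k:v for k,v in m.items() if k!="extrinsics"})
    im,d=r.get_image(n);cv2.imwrite(f"pics/{n}0.png",im)
    for f,q in [(r.spot_point,x) for x in("cup","tray","tongue","machine","spout","brew_top","bay","mug","sugar_jar","milk_jug","saucer","spoon")]:
        for o in f(n,q):
            w=cam2w(n,o["location"]);print(n,q,round(o["conf"],2),w.round(3),pix(n,w),{k:v for k,v in o.items() if k not in("conf","location")} or "")
im=[cv2.imread(f"pics/{n}0.png") for n in("scene","top")]
E
```

```text
pics
{'time_s': 0.0, 'qpos': array([ 1.04252296e+00,  2.07423860e-01,  1.54289413e+00, -8.99469356e-06,
        1.39348048e+00, -1.50475206e-01]), 'joint_vel': array([ 7.62796746e-04, -2.15230042e-03, -1.25682256e-03,  9.23877284e-05,
        5.42186642e-04, -1.09177815e-03]), 'joint_efforts': array([ 6.99212251e-04, -3.70887101e+01, -2.81412935e+01,  6.96183275e-02,
        3.63775925e-02, -1.81391260e-04]), 'ee_pos': array([0.21170728, 0.53377216, 0.20431698]), 'orientation': array([-0.58978186, -3.08499437,  0.00327113]), 'force': array([ 0.66843376, -0.09751246,  0.66366544]), 'ft_torque': array([ 3.34474540e-02,  1.25206119e-05, -3.39865535e-03]), 'opening': 1.0017838347628956} 0.0188
{'vfov': 48.83901715351607, 'cx': 261.3531629624689, 'cy': 187.1178744815979}
scene cup 0.72 [ 0.557  0.26  -0.   ] [378. 216.] 
scene cup 0.71 [ 0.419 -0.674  0.001] [115. 213.] 
scene cup 0.68 [ 0.597 -0.224  0.001] [245. 243.] 
scene cup 0.55 [ 0.374 -0.521  0.003] [158. 197.] 
scene cup 0.54 [ 0.603 -0.36  -0.002] [206. 249.] 
scene cup 0.49 [ 0.36  -0.215  0.001] [240. 185.] 
scene tray 0.81 [
[... 954 characters left out ...]
cup 0.57 [ 0.376 -0.525  0.004] [350. 224.] 
top cup 0.57 [ 0.424 -0.678  0.001] [391. 211.] 
top cup 0.54 [ 0.603 -0.363  0.008] [305. 163.] 
top tray 0.91 [ 0.52  -0.037  0.001] [218. 184.] 
top tongue 0.57 [ 0.511 -0.155  0.013] [249. 186.] 
top machine 0.68 [0.556 0.253 0.003] [140. 175.] 
top spout 0.78 [0.556 0.256 0.109] [131. 169.] 
top brew_top 0.57 [0.564 0.274 0.254] [112. 157.] 
top mug 0.89 [ 0.435 -0.37   0.001] [308. 208.] 
top mug 0.4 [ 0.704 -0.125  0.001] [242. 137.] 
top sugar_jar 0.57 [ 0.705 -0.122  0.002] [241. 137.] 
top milk_jug 0.64 [ 0.731 -0.256 -0.001] [276. 130.] 
top spoon 0.51 [ 0.283 -0.404  0.003] [318. 249.] 
top spoon 0.25 [ 0.731 -0.254 -0.001] [276. 130.]
```

View pics/scene0.png

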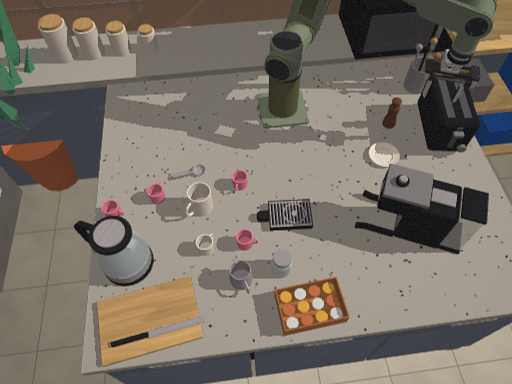

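View pics/top0.png

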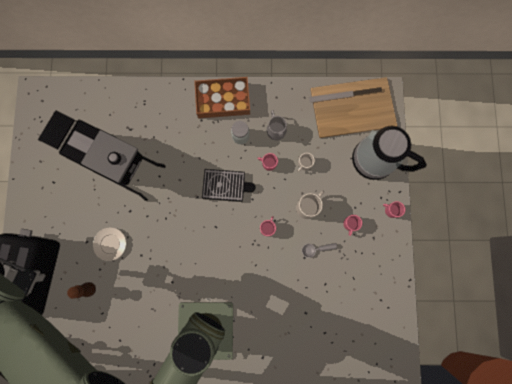

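The image shows the white cup at scene (205,243) / top (306,161). The look-alikes are the pink cups at scene (245,240), (240,180), (156,193) and (111,210), plus the large white mug at (200,200). I choose the white cup at about (0.603,-0.36). Next I check it in a close crop and measure the yaws.

```bash
cat > a.py <<'E'
from h import *
def cloud(n,im,d):
    v,u=np.mgrid[:384,:512];m=r.camera_model(n);f=192/np.tan(np.radians(m["vfov"])/2)
    P=np.stack([(u-m["cx"])/f*d,-(v-m["cy"])/f*d,-d,np.ones_like(d)],-1)@np.linalg.inv(np.array(m["extrinsics"])).T
    P[d<=0]=np.nan;return P[...,:3]
if __name__=="__main__":
    t=[]
    for n in("top","scene"):
        im,d=r.get_image(n);P=cloud(n,im,d);X,Y,Z=P[...,0],P[...,1],P[...,2]
        def rect(name,x,y,rad,z0,z1):
            M=(np.hypot(X-x,Y-y)<rad)&(Z>z0)&(Z<z1);q=P[M][:,:2].astype(np.float32)
            c,wh,a=cv2.minAreaRect(q*1000);print(n,name,M.sum(),"c",np.round(c,1),"wh",np.round(wh),"ang",round(a,1),"mean",q.mean(0).round(4),"z",np.median(Z[M]).round(4))
        rect("machine",.57,.30,.2,.19,.237);rect("cheek",.556,.257,.14,.024,.033);rect("tray",.517,-.04,.16,.015,.03);rect("cup",.603,-.362,.06,.03,.06)
        M=(np.hypot(X-.603,Y+.362)<.06)&(Z>.05)&(Z<.06);print("rim",cv2.minEnclosingCircle((P[M][:,:2]*1000).astype(np.float32)))
        for c in ([.603,-.362,.03],[.57,.24,.1]):
            u,v=pix(n,c).astype(int);h=28 if c[1]<0 else 60
            t.append(cv2.resize(im[max(0,v-h):v+h,max(0,u-h):u+h],(400,300) if 0 else (300,300),interpolation=cv2.INTER_CUBIC))
    cv2.imwrite("pics/c1.png",np.vstack([np.hstack(t[:2]),np.hstack(t[2:])]))
E
python3 a.py
```

```text
top machine 3135 c [603.6 352.5] wh [274. 134.] ang 63.3 mean [0.6008 0.3495] z 0.2214
top cheek 136 c [556.3 247.8] wh [136. 149.] ang 60.2 mean [0.5411 0.2463] z 0.0289
top tray 1178 c [515.2 -79.5] wh [194. 112.] ang 86.2 mean [ 0.5162 -0.0656] z 0.0223
top cup 95 c [ 597.7 -361.7] wh [55. 62.] ang 87.6 mean [ 0.6012 -0.3614] z 0.05
rim ((599.31005859375, -358.6973571777344), 32.714168548583984)
scene machine 3261 c [606.5 353.6] wh [270. 137.] ang 63.0 mean [0.6146 0.349 ] z 0.217
scene cheek 187 c [567.9 282. ] wh [192. 150.] ang 63.2 mean [0.5877 0.245 ] z 0.0289
scene tray 1185 c [514.9 -75.7] wh [192. 116.] ang 86.1 mean [ 0.5173 -0.0645] z 0.0217
scene cup 169 c [ 600.2 -358.3] wh [55. 62.] ang 86.4 mean [ 0.601  -0.3577] z 0.0467
rim ((597.4461059570312, -357.2749938964844), 34.144142150878906)
```

View pics/c1.png

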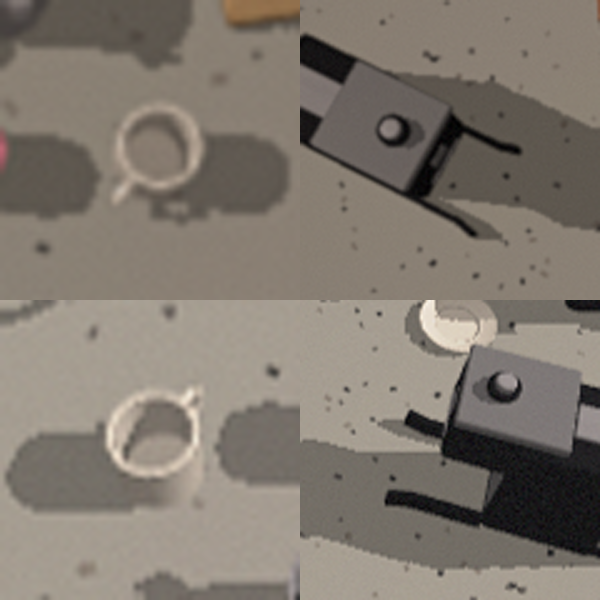

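```bash
cat >> h.py <<'E'
def go(x,y,z,yaw):
    "row needed to reach TCP x,y,z (m), tool down, tool-y axis at yaw deg"
    p,Q=tool();best=None
    for a in(yaw,yaw+180):
        a=np.radians(a);T=R.from_matrix(np.array([[-np.sin(a-np.pi/1)*-1 if 0 else np.sin(a)*-1,np.cos(a),0],[np.cos(a),np.sin(a),0],[0,0,-1]]).T@np.eye(3) if 0 else np.column_stack([[-np.sin(a),np.cos(a),0],[np.cos(a),np.sin(a),0],[0,0,-1]]))
        t=(Q.inv()*T).as_rotvec()
        if best is None or np.linalg.norm(t)<np.linalg.norm(best):best=t
    print("shift cm",(Q.inv().apply(np.array([x,y,z])-p)*100).round(2),"turn",best.round(3),"|",p.round(4),"q",np.round(r.get_state()["qpos"],2))
E
python3 - <<'E'
s=open('h.py').read()
i=s.index("T=R.from_matrix");j=s.index("\n",i)
s=s[:i]+"T=R.from_matrix(np.column_stack([[-np.sin(a),np.cos(a),0],[np.cos(a),np.sin(a),0],[0,0,-1]]))"+s[j:]
open('h.py','w').write(s)
E
python3 -c "
from h import *
print(tool()[1].as_matrix().round(3))
go(.602,-.361,.17,50)"
```

```text
[[-0.929  0.369  0.   ]
 [ 0.369  0.929  0.   ]
 [-0.     0.    -1.   ]]
shift cm [-69.27 -68.85   3.54] turn [0.   0.   0.32] | [0.2121 0.5345 0.2055] q [ 1.04  0.21  1.54 -0.    1.39 -0.15]
```

```bash
python3 -m creep '[[9.4,-69.3,-68.9,3.5,0,0,0.32],[9.4,-69.3,-68.9,3.5,0,0,0.32],[9.4,-69.3,-68.9,3.5,0,0,0.32],[9.4,-69.3,-68.9,3.5,0,0,0.32],[9.4,-69.3,-68.9,3.5,0,0,0.32],[9.4,-69.3,-68.9,3.5,0,0,0.32],[9.4,-69.3,-68.9,3.5,0,0,0.32],[9.4,-69.3,-68.9,3.5,0,0,0.32],[9.4,-69.3,-68.9,3.5,0,0,0.32],[9.4,-69.3,-68.9,3.5,0,0,0.32],[9.4,-69.3,-68.9,3.5,0,0,0.32],[9.4,-69.3,-68.9,3.5,0,0,0.32]]' 15; python3 -c "
from h import *
go(.602,-.361,.17,50)"
```

```text
time_s: 2.4
ee_pos: [0.4121, 0.0743, 0.188]
orientation: [1.074, 2.951, 0.001]
force: [2.0, 1.0, -0.2]
opening: 1.002
shift cm [-42.52 -21.15   1.82] turn [0.001 0.001 0.   ] | [0.4121 0.0743 0.188 ] q [-0.03 -0.12  1.92  0.    1.34 -0.9 ]
```

```bash
python3 -m creep '[[9.4,-42.5,-21.1,1.8,0,0,0],[9.4,-42.5,-21.1,1.8,0,0,0],[9.4,-42.5,-21.1,1.8,0,0,0],[9.4,-42.5,-21.1,1.8,0,0,0],[9.4,-42.5,-21.1,1.8,0,0,0],[9.4,-42.5,-21.1,1.8,0,0,0],[9.4,-42.5,-21.1,1.8,0,0,0],[9.4,-42.5,-21.1,1.8,0,0,0],[9.4,-42.5,-21.1,1.8,0,0,0],[9.4,-42.5,-21.1,1.8,0,0,0],[9.4,-42.5,-21.1,1.8,0,0,0],[9.4,-42.5,-21.1,1.8,0,0,0]]'; python3 -c "
from h import *
go(.602,-.361,.02,50)
im,d=r.get_image('scene');u,v=pix('scene',[.602,-.361,.05]).astype(int)
for o in r.spot_point('scene','cup'): 
  w=cam2w('scene',o['location']);print(w.round(3),round(o['conf'],2))
cv2.imwrite('pics/g1.png',cv2.resize(im[v-60:v+40,u-60:u+60],(600,500),interpolation=cv2.INTER_CUBIC))"
```

```text
time_s: 3.4
ee_pos: [0.6023, -0.3638, 0.1686]
orientation: [1.078, 2.949, -0.003]
force: [-1.5, -0.4, -1.1]
opening: 0.998
shift cm [ 0.23  0.22 14.86] turn [-0.001  0.002 -0.003] | [ 0.6023 -0.3638  0.1686] q [-0.67  0.5   1.23 -0.    1.41 -1.54]
[ 0.603 -0.359 -0.003] 0.84
[ 0.6   -0.224  0.004] 0.82
[ 0.421 -0.672  0.   ] 0.7
[ 0.359 -0.213  0.002] 0.51
[ 0.379 -0.523  0.001] 0.49
```

View pics/g1.png

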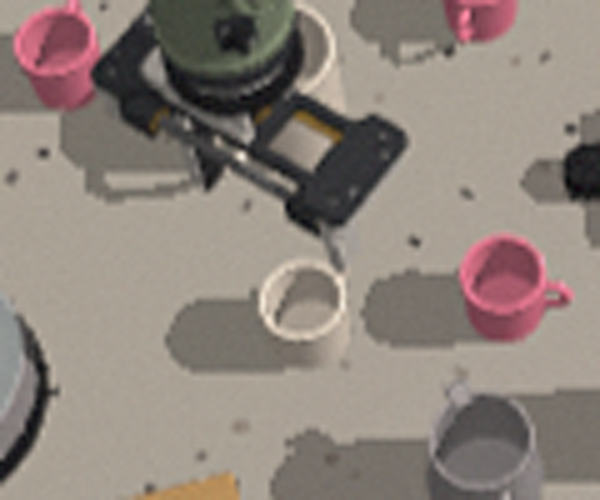

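The crop shows the gripper above the white cup (crop (303,310)) with the pink ones clear of it, and the ear hidden behind the cup at the upper right. Descending.

```bash
python3 -m creep '[[9.4,0.2,0.2,4,0,0,0],[9.4,0.2,0.2,8,0,0,0],[9.4,0.2,0.2,11,0,0,0],[9.4,0.2,0.2,13,0,0,0],[9.4,0.2,0.2,14.5,0,0,0],[9.4,0.2,0.2,14.8,0,0,0],[9.4,0.2,0.2,14.8,0,0,0]]'; python3 -m creep '[[5,0,0,0,0,0,0],[5,0,0,0,0,0,0],[5,0,0,0,0,0,0],[5,0,0,0,0,0,0],[5,0,0,0,0,0,0],[5,0,0,0,0,0,0],[5,0,0,0,0,0,0],[5,0,0,0,0,0,0]]' 15
```

```text
time_s: 4.08
ee_pos: [0.6009, -0.3544, 0.0209]
orientation: [-1.072, -2.951, -0.001]
force: [0.3, -0.5, 0.2]
opening: 1.001
time_s: 4.75
ee_pos: [0.6015, -0.3564, 0.0224]
orientation: [1.074, 2.951, -0.002]
force: [-1.6, -0.5, 4.0]
opening: 0.596
```

```bash
python3 -m creep '[[5,0,0,-0.5,0,0,0],[5,0,0,-1.5,0,0,0],[5,0,0,-3,0,0,0],[5,0,0,-5,0,0,0],[5,0,0,-7.5,0,0,0],[5,0,0,-9.5,0,0,0],[5,0,0,-10.5,0,0,0],[5,0,0,-11,0,0,0],[5,0,0,-11,0,0,0]]' 20; python3 -c "
from h import *
go(.516,-.037,.13,50);print(r.get_state()['opening'])"
```

```text
time_s: 5.5
ee_pos: [0.6022, -0.3561, 0.1336]
orientation: [1.073, 2.95, -0.001]
force: [0.1, -0.7, -1.5]
opening: 0.597
shift cm [27.11 18.91  0.28] turn [0.    0.003 0.   ] | [ 0.6022 -0.3561  0.1336] q [-0.66  0.52  1.27  0.    1.35 -1.53]
0.5968851016289277
```

```bash
python3 -m creep '[[5,1,0.7,0,0,0,0],[5,3,2.1,0,0,0,0],[5,6,4.2,0,0,0,0],[5,9,6.3,0,0,0,0],[5,12,8.4,0,0,0,0],[5,15,10.5,0,0,0,0],[5,18,12.6,0,0,0,0],[5,21,14.6,0,0,0,0],[5,24,16.7,0,0,0,0],[5,26,18.1,0,0,0,0],[5,27,18.9,0,0,0,0],[5,27.1,18.9,0.2,0,0,0]]'; python3 -m creep '[[5,0,0,0,0,0,0],[5,0,0,0,0,0,0]]'; python3 -c "
from h import *
t=[]
for n in('scene','top'):
  im,d=r.get_image(n)
  for q in('cup','tray','tongue'):
   for o in r.spot_point(n,q):
    w=cam2w(n,o['location']);print(n,q,w.round(4),round(o['conf'],2)) if np.hypot(w[0]-.516,w[1]+.04)<.15 else 0
  u,v=pix(n,[.516,-.037,.1]).astype(int)
  t.append(cv2.resize(im[v-40:v+40,u-40:u+40],(400,400),interpolation=cv2.INTER_CUBIC))
cv2.imwrite('pics/g2.png',np.hstack(t));go(.516,-.037,.13,50)
"
```

```text
time_s: 6.5
ee_pos: [0.5139, -0.0344, 0.1286]
orientation: [-1.069, -2.952, -0.0]
force: [-0.1, -0.6, -1.6]
opening: 0.594
time_s: 6.67
ee_pos: [0.5154, -0.0379, 0.1291]
orientation: [-1.075, -2.952, 0.001]
force: [-0.5, 0.0, -1.2]
opening: 0.592
scene cup [ 0.518  -0.0347  0.1063] 0.73
scene tray [ 0.5144 -0.0409 -0.0034] 0.9
scene tongue [ 0.5065 -0.1477  0.0076] 0.82
top tray [ 5.187e-01 -3.770e-02  4.000e-04] 0.84
top tongue [ 0.5098 -0.1547  0.0104] 0.91
shift cm [-0.04  0.07 -0.04] turn [-0.     0.    -0.001] | [ 0.5153 -0.0373  0.1296] q [-0.24  0.16  1.76 -0.    1.22 -1.11]
```

View pics/g2.png

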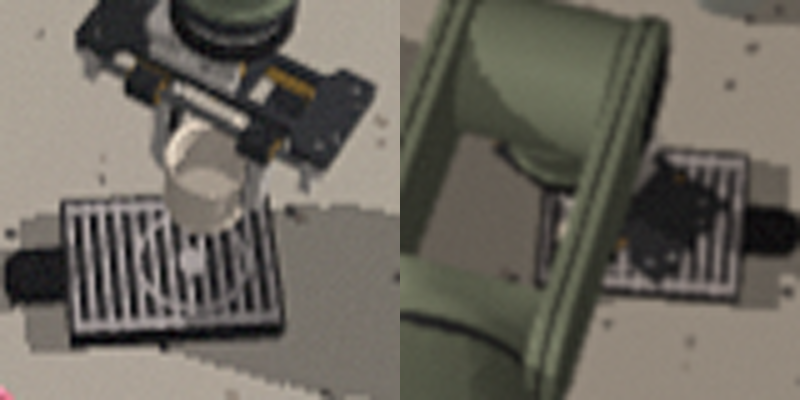

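The crop shows the cup upright in the jaws above the grate, with the ring centred near (193,262) in the crop. Lowering it gently.

```bash
python3 -m creep '[[5,-0.1,-0.1,1,0,0,0],[5,-0.1,-0.1,2.5,0,0,0],[5,-0.1,-0.1,4.2,0,0,0],[5,-0.1,-0.1,5.6,0,0,0],[5,-0.1,-0.1,6.7,0,0,0],[5,-0.1,-0.1,7.4,0,0,0],[5,-0.1,-0.1,7.8,0,0,0],[5,-0.1,-0.1,8,0,0,0],[5,-0.1,-0.1,8.1,0,0,0],[5,-0.1,-0.1,8.15,0,0,0],[5,-0.1,-0.1,8.2,0,0,0],[5,-0.1,-0.1,8.2,0,0,0]]'
```

```text
time_s: 8.07
ee_pos: [0.5158, -0.0382, 0.0481]
orientation: [1.073, 2.951, 0.0]
force: [0.4, 0.2, -1.1]
opening: 0.598
```

```bash
python3 -m creep '[[5,0,0,0.1,0,0,0],[5,0,0,0.15,0,0,0],[5,0,0,0.2,0,0,0],[5,0,0,0.2,0,0,0]]'
```

```text
time_s: 8.4
ee_pos: [0.5155, -0.0381, 0.0463]
orientation: [1.074, 2.952, 0.0]
force: [-1.8, 0.6, 5.4]
opening: 0.593
```

The force shows contact, so I release and retreat upward.

```bash
python3 -m creep '[[6.4,0,0,0,0,0,0],[7.4,0,0,0,0,0,0],[9.2,0,0,0,0,0,0],[9.2,0,0,0,0,0,0],[9.2,0,0,0,0,0,0],[9.2,0,0,0,0,0,0]]'; python3 -m creep '[[9.2,0,0,-1,0,0,0],[9.2,0,0,-3,0,0,0],[9.2,0,0,-6,0,0,0],[9.2,0,0,-9,0,0,0],[9.2,0,0,-11,0,0,0],[9.2,0,0,-11,0,0,0],[9.2,0,0,-11,0,0,0]]'; python3 -c "
from h import *
t=[]
for n in('scene','top'):
  im,d=r.get_image(n)
  for q in('cup','tray','tongue'):
   for o in r.spot_point(n,q):
    w=cam2w(n,o['location']);print(n,q,w.round(4),round(o['conf'],2)) if np.hypot(w[0]-.516,w[1]+.04)<.15 else 0
  u,v=pix(n,[.516,-.037,.05]).astype(int)
  t.append(cv2.resize(im[v-40:v+40,u-40:u+40],(400,400),interpolation=cv2.INTER_CUBIC))
cv2.imwrite('pics/g3.png',np.hstack(t));go(.508,-.1515,.15,-3.8)
"
```

```text
time_s: 8.9
ee_pos: [0.5152, -0.0381, 0.0454]
orientation: [-1.074, -2.952, 0.0]
force: [-0.1, 0.2, 0.3]
opening: 0.965
time_s: 9.48
ee_pos: [0.5165, -0.0384, 0.1574]
orientation: [1.073, 2.949, 0.001]
force: [0.1, 0.4, -0.8]
opening: 0.98
scene cup [ 0.517  -0.0387  0.0214] 0.82
scene tray [ 0.5119 -0.0414 -0.0032] 0.78
top tray [ 5.195e-01 -3.620e-02  3.000e-04] 0.94
top tongue [ 0.5095 -0.1559  0.0147] 0.8
shift cm [-6.79 -9.12  0.44] turn [-0.002 -0.001  0.939] | [ 0.5146 -0.038   0.1544] q [-0.24  0.13  1.74 -0.    1.27 -1.11]
```

View pics/g3.png

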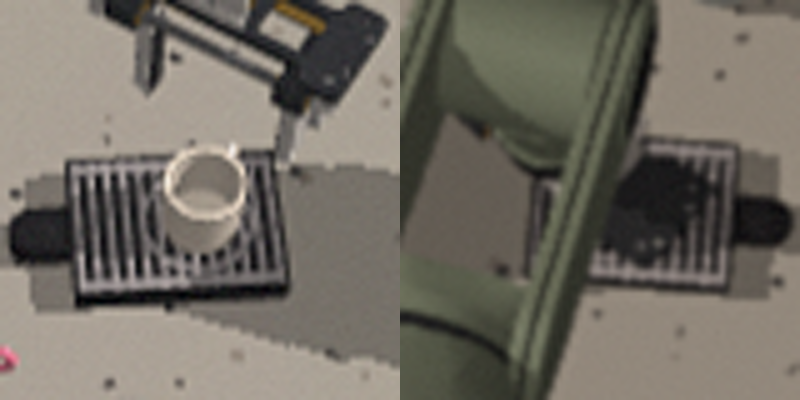

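The crop shows the cup upright inside the ring, crop (205,195), and the tongue at (38,235). Now the tongue.

```bash
python3 -m creep '[[6.5,-6.8,-9.1,0.4,0,0,0.94],[6.5,-6.8,-9.1,0.4,0,0,0.94],[6.5,-6.8,-9.1,0.4,0,0,0.94],[6.5,-6.8,-9.1,0.4,0,0,0.94],[6.5,-6.8,-9.1,0.4,0,0,0.94],[6.5,-6.8,-9.1,0.4,0,0,0.94],[6.5,-6.8,-9.1,0.4,0,0,0.94],[6.5,-6.8,-9.1,0.4,0,0,0.94],[6.5,-6.8,-9.1,0.4,0,0,0.94],[6.5,-6.8,-9.1,0.4,0,0,0.94]]'; python3 -c "
from h import *
im,d=r.get_image('top')
go(.509,-.151,.005,-3.8)
for n in('scene','top'):
  im,d=r.get_image(n)
  for q in('tongue','tray'):
   for o in r.spot_point(n,q):
    w=cam2w(n,o['location']);print(n,q,w.round(4),round(o['conf'],2))
"
```

```text
time_s: 10.72
ee_pos: [0.5087, -0.1515, 0.1512]
orientation: [-2.292, -2.147, 0.0]
force: [0.5, -1.1, 0.2]
opening: 0.69
shift cm [ 0.05  0.03 14.62] turn [-0.001 -0.     0.001] | [ 0.5087 -0.1515  0.1512] q [-0.45  0.17  1.71 -0.    1.27 -0.39]
scene tray [ 5.152e-01 -4.180e-02  2.000e-04] 0.76
top tongue [ 0.5135 -0.0436  0.0301] 0.57
top tray [ 5.20e-01 -3.52e-02  1.00e-04] 0.61
```

```bash
python3 -m creep '[[6.5,0,0,4,0,0,0],[6.5,0,0,8,0,0,0],[6.5,0,0,11,0,0,0],[6.5,0,0,13,0,0,0],[6.5,0,0,14.2,0,0,0],[6.5,0,0,14.6,0,0,0],[6.5,0,0,14.6,0,0,0]]'; python3 -m creep '[[5,0,0,0,0,0,0],[4,0,0,0,0,0,0],[3.5,0,0,0,0,0,0],[3,0,0,0,0,0,0],[3,0,0,0,0,0,0],[3,0,0,0,0,0,0],[3,0,0,0,0,0,0]]' 20
```

```text
time_s: 11.65
ee_pos: [0.5086, -0.1514, 0.005]
orientation: [-2.294, -2.145, 0.001]
force: [-0.4, 0.4, -0.0]
opening: 0.696
time_s: 12.23
ee_pos: [0.5094, -0.1519, 0.0065]
orientation: [2.294, 2.145, 0.0]
force: [-1.6, 0.0, 6.2]
opening: 0.385
```

```bash
python3 -c "
from h import *
go(.4427,.0323,.0055,-26.8)"
```

```text
shift cm [17.93 -7.89  0.08] turn [0.001 0.    0.401] | [ 0.5094 -0.1519  0.0065] q [-0.45  0.37  1.8  -0.    0.97 -0.39]
```

```bash
python3 -m creep '[[3,0.2,-0.1,0,0,0,0.005],[3,0.7,-0.3,0,0,0,0.016],[3,1.6,-0.7,0,0,0,0.036],[3,2.7,-1.2,0,0,0,0.06],[3,4,-1.8,0,0,0,0.09],[3,5.4,-2.4,0,0,0,0.12],[3,6.8,-3,0,0,0,0.15],[3,8.1,-3.6,0,0,0,0.18],[3,9.2,-4.1,0,0,0,0.205],[3,10.1,-4.4,0,0,0,0.225],[3,10.6,-4.7,0,0,0,0.237],[3,10.8,-4.8,0,0,0,0.241]]'; python3 -c "
from h import *
go(.4427,.0323,.006,-26.8)
for n in('scene','top'):
  im,d=r.get_image(n)
  for q in('cup','tray','tongue'):
   for o in r.spot_point(n,q):
    w=cam2w(n,o['location']);print(n,q,w.round(4),round(o['conf'],2)) if np.hypot(w[0]-.47,w[1]-.07)<.2 else 0"
```

```text
time_s: 13.23
ee_pos: [0.4695, -0.0412, 0.0065]
orientation: [2.532, 1.853, 0.002]
force: [1.5, -5.4, 5.0]
opening: 0.378
shift cm [ 6.19 -4.78  0.02] turn [0.004 0.001 0.16 ] | [ 0.4695 -0.0412  0.0065] q [-0.27  0.26  1.95 -0.    0.93  0.04]
scene cup [0.5037 0.069  0.0248] 0.79
scene tray [0.5    0.0634 0.0013] 0.65
scene tongue [ 0.4694 -0.0368  0.0084] 0.62
scene tongue [0.507  0.0673 0.0222] 0.57
top cup [0.5004 0.0649 0.0335] 0.49
top tray [ 0.5047  0.0659 -0.0017] 0.6
```

```bash
python3 -m creep '[[3,0.1,-0.1,0,0,0,0.003],[3,0.4,-0.3,0,0,0,0.01],[3,0.9,-0.7,0,0,0,0.023],[3,1.6,-1.2,0,0,0,0.041],[3,2.4,-1.9,0,0,0,0.062],[3,3.3,-2.6,0,0,0,0.085],[3,4.2,-3.3,0,0,0,0.108],[3,5,-3.9,0,0,0,0.129],[3,5.7,-4.4,0,0,0,0.147],[3,6,-4.7,0,0,0,0.156],[3,6.2,-4.8,0,0,0,0.16],[3,6.2,-4.8,0,0,0,0.16]]'
python3 - <<'E'
from h import *
from a import cloud
go(.5059,.1573,.006,-26.8)
t=[]
for n in('scene','top'):
  im,d=r.get_image(n)
  P=cloud(n,im,d);X,Y,Z=P[...,0],P[...,1],P[...,2]
  M=(np.hypot(X-.49,Y-.13)<.1)&(Z>.015)&(Z<.027)&(((X-.5555)*.451+(Y-.2555)*.893)<-.085);q=P[M][:,:2].astype(np.float32)
  print(n,M.sum(),cv2.minAreaRect(q*1000))
  for qq in('cup','tray','tongue','bay','spout','machine'):
   for o in r.spot_point(n,qq):
    w=cam2w(n,o['location']);
    e=w-[.5555,.2555,0]; print(n,qq,w.round(4),"mach",(e[:2]@np.array([[.451,-.893],[.893,.451]])).round(4),round(o['conf'],2)) if np.hypot(w[0]-.5,w[1]-.15)<.2 else 0
  u,v=pix(n,[.5,.12,.05]).astype(int)
  t.append(cv2.resize(im[max(v-55,0):v+55,u-55:u+55],(400,400),interpolation=cv2.INTER_CUBIC))
cv2.imwrite('pics/g4.png',np.hstack(t))
E
```

```text
time_s: 14.63
ee_pos: [0.4425, 0.0324, 0.0065]
orientation: [2.674, 1.645, 0.002]
force: [0.1, -4.4, 7.2]
opening: 0.383
shift cm [14.01  0.03  0.04] turn [0.003 0.    0.   ] | [0.4425 0.0324 0.0065] q [-0.12  0.21  2.01 -0.    0.91  0.35]
scene 656 ((484.9454345703125, 116.36456298828125), (142.88134765625, 114.59046173095703), 62.350589752197266)
scene cup [0.4937 0.1364 0.0195] mach [-0.1343  0.0015] 0.7
scene tray [ 0.4898  0.1314 -0.0026] mach [-0.1405  0.0027] 0.79
scene tongue [0.4366 0.0346 0.0116] mach [-0.2509  0.0066] 0.93
scene bay [0.5268 0.1989 0.0019] mach [-0.0635  0.0001] 0.68
scene spout [0.5566 0.2603 0.1036] mach [0.0048 0.0011] 0.88
scene machine [ 0.5529  0.2579 -0.0021] mach [0.001  0.0033] 0.62
top 128 ((492.0410461425781, 127.17243194580078), (116.72006225585938, 109.9072494506836), 62.93684005737305)
top tray [ 0.4953  0.134  -0.0014] mach [-0.1357 -0.0011] 0.73
top spout [0.5566 0.2552 0.1078] mach [ 0.0002 -0.0011] 0.97
top machine [ 0.5583  0.2498 -0.0018] mach [-0.0038 -0.005 ] 0.74
```

View pics/g4.png

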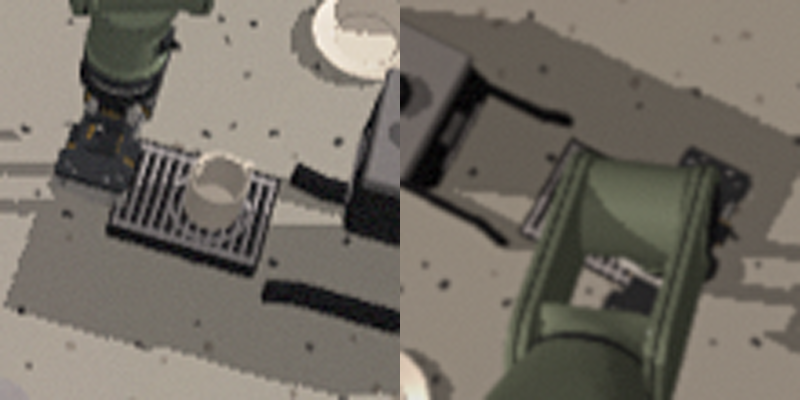

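The crop shows the tray aligned with the bay, the cup upright in the ring, crop (218,200), and the cheeks on both sides of the line. Pushing it in.

```bash
python3 -m creep '[[3,0.2,0,0,0,0,0],[3,0.7,0,0,0,0,0],[3,1.5,0,0,0,0,0],[3,2.6,0,0,0,0,0],[3,3.8,0,0,0,0,0],[3,5,0,0,0,0,0],[3,6.2,0,0,0,0,0],[3,7.3,0,0,0,0,0],[3,8.2,0,0,0,0,0],[3,8.8,0,0,0,0,0],[3,9.2,0,0,0,0,0],[3,9.3,0,0,0,0,0]]';python3 -m creep '[[3,0.2,0,0,0,0,0],[3,0.6,0,0,0,0,0],[3,1.1,0,0,0,0,0],[3,1.7,0,0,0,0,0],[3,2.3,0,0,0,0,0],[3,2.7,0,0,0,0,0],[3,3,0,0,0,0,0],[3,3.2,0,0,0,0,0],[3,3.3,0,0,0,0,0],[3,3.3,0,0,0,0,0]]'; python3 -c "
from h import *
go(.5059,.1573,.006,-26.8);print(r.get_state()['force'])"
```

```text
time_s: 16.33
ee_pos: [0.4825, 0.1138, 0.0064]
orientation: [2.672, 1.647, -0.008]
force: [-5.7, -11.4, 15.2]
opening: 0.383
time_s: 17.17
ee_pos: [0.497, 0.1427, 0.0065]
orientation: [2.673, 1.646, -0.009]
force: [-5.3, -10.4, 14.6]
opening: 0.386
shift cm [1.71 0.14 0.03] turn [-0.001  0.006  0.001] | [0.497  0.1427 0.0065] q [ 0.12  0.35  1.83 -0.01  0.97  0.59]
[ -5.32724422 -10.41899481  14.61931517]
```

```bash
python3 -m creep '[[3,0.2,0,-0.1,0,0,0],[3,0.5,0,-0.1,0,0,0],[3,0.8,0,-0.1,0,0,0],[3,1.1,0,-0.1,0,0,0],[3,1.3,0,-0.1,0,0,0],[3,1.4,0,-0.1,0,0,0],[3,1.5,0,-0.1,0,0,0],[3,1.5,0,-0.1,0,0,0]]'; python3 -c "
from h import *
go(.5059,.1573,.006,-26.8);print(r.get_state()['force'])"
```

```text
time_s: 17.83
ee_pos: [0.5036, 0.1573, 0.0065]
orientation: [2.675, 1.646, -0.007]
force: [-3.1, -6.9, 7.1]
opening: 0.381
shift cm [0.1  0.21 0.05] turn [-0.002  0.004 -0.   ] | [0.5036 0.1573 0.0065] q [ 0.14  0.36  1.81 -0.    0.98  0.61]
[-3.06709244 -6.8630576   7.14207772]
```

Close; I creep in until the stop shows in the force.

```bash
python3 -m creep '[[3,0.1,0,0,0,0,0],[3,0.2,0,0,0,0,0],[3,0.3,0,0,0,0,0],[3,0.4,0,0,0,0,0],[3,0.4,0,0,0,0,0]]'; python3 -m creep '[[3,0.1,0,0,0,0,0],[3,0.2,0,0,0,0,0],[3,0.3,0,0,0,0,0],[3,0.3,0,0,0,0,0]]'
```

```text
time_s: 18.25
ee_pos: [0.5051, 0.1602, 0.0065]
orientation: [2.674, 1.646, -0.009]
force: [-4.5, -8.0, 9.0]
opening: 0.381
time_s: 18.58
ee_pos: [0.5051, 0.1605, 0.0064]
orientation: [2.671, 1.646, -0.017]
force: [-5.6, -16.0, 12.0]
opening: 0.38
```

```bash
python3 -m creep '[[3,0.1,0,0,0,0,0],[3,0.2,0,0,0,0,0],[3,0.3,0,0,0,0,0],[3,0.3,0,0,0,0,0]]'
python3 - <<'E'
from h import *
for n in('scene','top'):
  im,d=r.get_image(n)
  for qq in('cup','tray','tongue','spout','machine'):
   for o in r.spot_point(n,qq):
    w=cam2w(n,o['location']);
    e=w-[.5555,.2555,0]; print(n,qq,w.round(4),"mach",(e[:2]@np.array([[.451,-.893],[.893,.451]])).round(4),round(o['conf'],2)) if np.hypot(w[0]-.5,w[1]-.15)<.2 else 0
E
```

```text
time_s: 18.92
ee_pos: [0.5055, 0.1613, 0.0062]
orientation: [2.67, 1.646, -0.023]
force: [-7.3, -20.2, 14.1]
opening: 0.38
scene cup [0.557  0.264  0.0237] mach [0.0082 0.0025] 0.53
scene tongue [0.4997 0.1626 0.0077] mach [-0.1081  0.008 ] 0.86
scene tongue [0.5625 0.2787 0.2534] mach [0.0239 0.0042] 0.67
scene tongue [0.5545 0.2632 0.1053] mach [0.0064 0.0043] 0.52
scene machine [0.5535 0.2575 0.0006] mach [0.0009 0.0027] 0.73
scene machine [0.5575 0.261  0.0205] mach [0.0058 0.0007] 0.44
top tray [ 5.55e-01  2.63e-01 -1.00e-04] mach [0.0065 0.0038] 0.66
top tongue [0.5049 0.1558 0.0117] mach [-0.1119  0.0003] 0.7
```

Stop reached: the push force rises with no advance. Unload, release, and go up.

```bash
python3 -m creep '[[3,-0.3,0,0,0,0,0],[3,-0.6,0,0,0,0,0],[3,-0.6,0,0,0,0,0],[4,-0.6,0,0,0,0,0],[5,-0.6,0,0,0,0,0],[6.5,-0.6,0,0,0,0,0],[6.5,-0.6,0,0,0,0,0],[6.5,-0.6,0,0,0,0,0],[6.5,-0.6,0,0,0,0,0]]' 10; python3 -m creep '[[6.5,-0.3,0,-1,0,0,0],[6.5,-0.3,0,-3,0,0,0],[6.5,-0.3,0,-6,0,0,0],[6.5,-0.3,0,-10,0,0,0],[6.5,-0.3,0,-14,0,0,0],[4,-0.3,0,-18,0,0,0],[2,-0.3,0,-22,0,0,0],[0,-0.3,0,-26,0,0,0],[0,-0.3,0,-30,0,0,0],[0,-0.3,0,-30,0,0,0]]'
python3 - <<'E'
from h import *
t=[]
for n in('scene','top'):
  im,d=r.get_image(n)
  for qq in('cup','tray','tongue','brew_top'):
   for o in r.spot_point(n,qq):
    w=cam2w(n,o['location']);
    e=w-[.5555,.2555,0]; print(n,qq,w.round(4),"mach",(e[:2]@np.array([[.451,-.893],[.893,.451]])).round(4),round(o['conf'],2)) if np.hypot(w[0]-.5,w[1]-.15)<.2 else 0
  u,v=pix(n,[.54,.22,.1]).astype(int)
  t.append(cv2.resize(im[max(v-55,0):v+55,max(u-55,0):u+55],(400,400),interpolation=cv2.INTER_CUBIC))
cv2.imwrite('pics/g5.png',np.hstack(t));go(.563,.275,.29,-26.8)
E
```

```text
time_s: 20.27
ee_pos: [0.5066, 0.1628, 0.0064]
orientation: [-2.675, -1.646, 0.0]
force: [-0.1, -0.2, 0.1]
opening: 0.686
time_s: 21.1
ee_pos: [0.5097, 0.1605, 0.3179]
orientation: [2.669, 1.642, 0.027]
force: [0.8, 0.4, 1.0]
opening: 0.373
scene cup [0.5581 0.2623 0.0216] mach [0.0073 0.0007] 0.62
scene tray [ 5.531e-01  2.610e-01 -3.000e-04] mach [0.0038 0.0046] 0.86
scene tongue [0.5023 0.163  0.0085] mach [-0.1066  0.0058] 0.95
scene brew_top [0.5593 0.2762 0.2523] mach [0.0202 0.0059] 0.38
top tray [ 0.5572  0.2609 -0.0021] mach [0.0056 0.001 ] 0.88
top tongue [0.5076 0.1583 0.0114] mach [-0.1084 -0.0011] 0.69
shift cm [12.92  0.    1.49] turn [-0.002  0.002 -0.   ] | [0.5047 0.1597 0.3051] q [ 0.14  0.05  1.51 -0.    1.58  0.61]
```

View pics/g5.png

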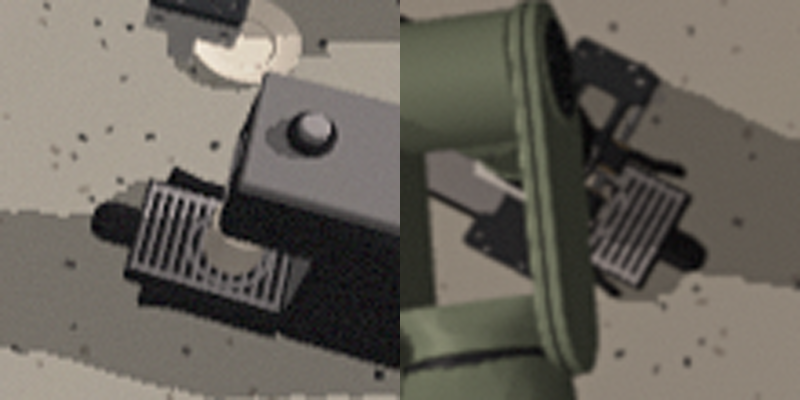

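The crop shows the tray between the cheeks against the column, with the cup standing on it under the head, crop (230,245), and the button at (317,130). Now the button.

```bash
python3 -m creep '[[0,3,0,0,0,0,0],[0,6,0,0,0,0,0],[0,9,0,0,0,0,0],[0,11.5,0,0.5,0,0,0],[0,12.9,0,1,0,0,0],[0,12.9,0,1.5,0,0,0],[0,12.9,0,1.5,0,0,0],[0,12.9,0,1.5,0,0,0]]'; python3 -c "
from h import *
go(.563,.275,.254,-26.8)"
```

```text
time_s: 22.27
ee_pos: [0.5628, 0.2742, 0.2905]
orientation: [-2.676, -1.645, 0.004]
force: [0.4, -1.7, -0.1]
opening: 0.008
shift cm [ 0.09 -0.02  3.65] turn [-0.001  0.002 -0.001] | [0.5628 0.2742 0.2905] q [ 0.32  0.27  1.29 -0.    1.58  0.78]
```

```bash
python3 -m creep '[[0,0,0,1,0,0,0],[0,0,0,2.2,0,0,0],[0,0,0,3.2,0,0,0],[0,0,0,3.7,0,0,0],[0,0,0,4,0,0,0],[0,0,0,4.2,0,0,0],[0,0,0,4.2,0,0,0]]'; python3 -m creep '[[0,0,0,0.2,0,0,0],[0,0,0,0.3,0,0,0],[0,0,0,0.4,0,0,0],[0,0,0,0.4,0,0,0]]'
```

```text
time_s: 22.85
ee_pos: [0.5631, 0.2745, 0.2496]
orientation: [2.676, 1.645, -0.002]
force: [-1.9, -1.4, 2.7]
opening: 0.009
time_s: 23.18
ee_pos: [0.5639, 0.275, 0.2464]
orientation: [2.676, 1.646, 0.002]
force: [-1.5, -2.0, 4.9]
opening: 0.008
```

```bash
python3 -m creep '[[0,0,0,0.15,0,0,0],[0,0,0,0.3,0,0,0],[0,0,0,0.3,0,0,0]]'
```

```text
time_s: 23.43
ee_pos: [0.5639, 0.275, 0.2461]
orientation: [2.675, 1.645, 0.004]
force: [-5.3, -2.6, 12.7]
opening: 0.004
```

Bottom stop felt: 12.7 N with no further travel. Hold briefly, then retreat.

```bash
python3 -m creep '[[0,0,0,0,0,0,0],[0,0,0,0,0,0,0],[0,0,0,-0.5,0,0,0],[0,0,0,-1.5,0,0,0],[0,0,0,-3.5,0,0,0],[0,0,0,-6,0,0,0],[0,0,0,-8,0,0,0],[0,-6,0,-8,0,0,0],[0,-10,0,-8,0,0,0],[0,-14,0,-8,0,0,0],[0,-14,0,-8,0,0,0],[0,-14,0,-8,0,0,0]]'
python3 - <<'E'
from h import *
from a import cloud
for n in('scene','top'):
  im,d=r.get_image(n)
  P=cloud(n,im,d);M=(np.hypot(P[...,0]-.5635,P[...,1]-.275)<.01)&(P[...,2]>.235)&(P[...,2]<.27)
  print(n,"button z",M.sum(),np.median(P[M][:,2]) if M.any() else None)
  for qq in('cup','tray','tongue','brew_top','mug','sugar_jar','milk_jug','saucer','spoon'):
   for o in r.spot_point(n,qq)[:1 if qq!='cup' else 9]:
    w=cam2w(n,o['location']);print(n,qq,w.round(3),round(o['conf'],2))
  if n=='scene':
   cv2.imwrite('pics/g6.png',cv2.resize(im[130:290,270:490],(660,480),interpolation=cv2.INTER_CUBIC))
print(r.get_state()['force'],r.get_state()['joint_vel'].round(3))
E
```

```text
time_s: 24.43
ee_pos: [0.4998, 0.1479, 0.323]
orientation: [2.678, 1.641, 0.002]
force: [-0.0, -0.5, 0.2]
opening: 0.005
scene button z 33 0.25041233944482877
scene cup [ 0.357 -0.217  0.006] 0.85
scene cup [ 0.375 -0.525 -0.002] 0.81
scene cup [ 0.419 -0.676  0.002] 0.7
scene cup [0.557 0.263 0.025] 0.64
scene cup [ 0.599 -0.227 -0.001] 0.63
scene tray [ 0.554  0.257 -0.002] 0.81
scene tongue [0.503 0.163 0.01 ] 0.64
scene brew_top [0.559 0.276 0.254] 0.62
scene mug [ 0.429 -0.363  0.002] 0.74
scene sugar_jar [ 0.706 -0.115  0.   ] 0.59
scene milk_jug [ 0.726 -0.25  -0.004] 0.97
scene saucer [ 0.302  0.355 -0.   ] 0.94
scene spoon [ 0.281 -0.403  0.   ] 0.79
top button z 0 None
top cup [ 0.422 -0.679  0.003] 0.66
top cup [ 0.601 -0.23   0.006] 0.64
top cup [ 0.377 -0.529  0.002] 0.54
top tray [ 0.558  0.259 -0.001] 0.85
top tongue [0.505 0.158 0.01 ] 0.57
top mug [ 0.435 -0.37   0.002] 0.67
top sugar_jar [ 0.707 -0.123  0.002] 0.54
top milk_jug [ 0.731 -0.255  0.   ] 0.63
top spoon [ 0.284 -0.405  0.001] 0.73
[ 0.74248956 -0.4472241   0.01110606] [-0.002 -0.    -0.002 -0.001 -0.    -0.001]
```

View pics/g6.png

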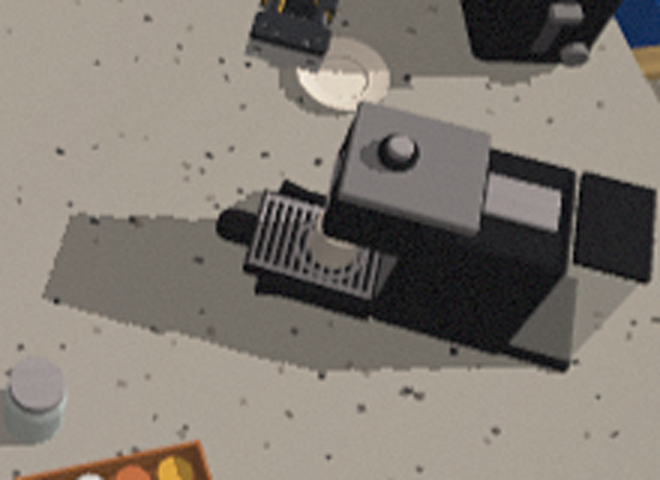

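The crop shows the tray home, the cup upright under the head at (330,245), and the button up at (400,150). The robot is clear and the bystanders have not moved.

```bash
python3 -c "
from plant import r
print(r.close_job())"
```

```text
the job is handed in; nothing more can be done
None
```

I stood the white cup in the tray's ring and slid the tray flat along the counter, by its tongue, into the machine up to the stop. Then I pressed the brew button to its bottom stop, let it come up, and handed the job in; no verdict was reported.

- **Tray:** it is against the stop. The push force rose from about 9 N to about 21 N over the last two 3 mm steps, and the tray advanced only about 1 mm. The two cameras put it at about (0.554–0.558, 0.257–0.259) m, against about (0.556, 0.256) m for the machine.
- **Cup:** it was last seen at about (0.557, 0.263) m and 25 mm up, about 8 mm from the spout axis (18 mm allowed). It looks upright. In the final pictures only the scene camera detected it.
- **Button:** on the press it stopped about 6 mm down, at 12.7 N. It is up again, at about 0.250 m in the scene depth and 0.254 m from the network. The top camera gave no reading there.
- **Bystanders:** none moved by more than a few millimetres. The top camera did not report the saucer, but the scene camera did.
- **Robot:** it is clear of everything, with forces near zero, after about 25 s.

**Disagreements:** the networks differed by up to 7 mm between cameras on the tray and tongue. While pushing, the wrist also read up to 15 N upward, so the fingers were pressing down on the tray or counter. I eased that by 1 mm.

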